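# Daily check of the polarimeter with its quartz control

## Robot

A 7-joint arm with a two-finger parallel gripper is mounted at the origin on a cart in front of the work surface, level with it; the furniture and walls round the work are solid. World frame = base frame: x ahead of the robot, y to its left, z up, the work surface at z = 0. Lengths are in m, angles in rad, forces in N, time in s.
With the tool pointing down it reaches from about 0.375 to 0.925 m from the base axis. Payload 3.1 kg.
Tool frame: the origin (TCP) lies at the centre of the arm's flange, where the gripper is bolted on; the fingertips stand 173 mm ahead of it and the grasp point (between the pads) lies 155 mm ahead of it; z points along the fingers, y is the line along which they close (so a half turn about z gives the same grasp; the last joint's range is limited). The gripper opens to 85 mm and grips with 20 to 120 N. Pads are 22 mm wide; open, the fingers measure 114 mm over their backs; the gripper's body (76 mm by 85 mm) begins 54 mm behind the grasp point. The pads swing forward as they close: fully open they stand 13 mm farther back than shut.
Start: joints at [-1.284, 0.383, 0.044, 1.598, -0.018, 1.161, -0.05], TCP at [0.244, 0.602, 0.405] pointing down, gripper open.
Joint ranges: [-2.61, 2.61], [-0.41, 2.15], [-1.48, 1.57], [0, 2.5], [-1.57, 4.71], [0.05, 1.97], [-2.85, 2.85]. Speed limits (rad/s): [2.79, 2.79, 3.14, 3.14, 3.14, 3.14, 3.14].

## Interface

Orientations are given as a unit quaternion [x, y, z, w].
In Python, from bench import bot gives the robot as it stands.
- The arm moves only by the tool play_rows, never from a script. Its argument "increments" is a list of rows, each an object of numbers: "tx", "ty", "tz": the shift along the tool's x, y, z in m; "spin": the turn about the tool's z in rad; "fingers": the closure, from -1 (fully open) to 1 (shut). In form: [{"tx": .., "ty": .., "tz": .., "spin": .., "fingers": ..}, ...]. A call has 1 to 20 rows; each row is the pose to reach, as a shift and turn from the pose commanded when the call began, along the tool's axes at that moment; what a row does not reach only later rows make up. A row lasts 1/12 s, in which the tool goes at most 41.7 mm and 7.16 degrees, less where a joint would pass 70% of its speed; a pose out of reach is approached as far as the arm can. A call with a gripper value outside its range is refused whole. The fingers move at their own pace and stop on an object; "grip_force" is the grip in N (left out, the last holds). Time passes only in rows, so rows that repeat a pose let the fingers close. It gives the time, the measured TCP pose, the force, the opening and the grip force at its end, in the units of the state.
- bot.read_state(): the state, without advancing time (a new reading comes with each control period).
- bot.capture(name): name is "side" or "top"; returns (picture, depth): 480x640x3 uint8, blue, green, red; 480x640 float32, m along the optical axis (not along the pixel's ray), 0 where there is no reading.
- bot.camera_info(name): a dict with "camera_matrix" (3x3 intrinsics, pixels), "R" (3x3) and "t" (3): a world point X has camera coordinates R X + t. Camera axes: x right, y down, z forward; pixel columns grow to the right and rows downward; lengths in m; the calibration is good to about 2 mm. A picture is of the moment at which its call begins. camera_info takes no time and is no camera call.
- bot.close_job(): hands the job in; it is judged then, once.
The state is a dict: "clock": time; "joints": joint angles; "joint_vel": joint speeds; "tau": joint torques, N m; "eef_pos": TCP position; "ee_rot": TCP orientation; "contact_force": force on the tool from outside, world axes, zero at the start; "moment": the same for the moment, N m; "gripper_width": opening from 0.0 (shut) to 1.0 (fully open); "grip_force": force on a finger pad.
Only numpy, scipy, OpenCV 4.12 (cv2) and the standard library are available. Lean on these libraries where they do the work, as an engineer would, in place of code of your own. Each camera call takes 0.05 s, during which the arm holds its last target. There are 200 camera calls.

## Task

Ready the polarimeter for its daily check: work the quartz control with the blue rings out of its tight foam cutout in the open case, gripping the end that sticks out over the finger channel and easing it up with small wiggles so that the light case stays down on the bench. Lay it gently in the V cradle of the open sample chamber, level in both notches, and let go; then slide the chamber cover fully shut until its spring catch clicks. Leave the orange-ringed control in its cutout and the other things where they stand.

Things in the scene. Friction and masses are not known exactly. Their poses are not given: they have to be found in the camera images.
- control_blue: the control to load: a steel cylinder 110 mm long, about 130 g; barrel 20 mm in diameter over the middle 62 mm, knurled collars 24 mm in diameter and 24 mm long at both ends, with bright blue rings. Origin at its centre, on the axis; its y axis runs along it; both ends are alike. In the case its origin stands 46 mm above the bench.
- control_case: open foam-lined case, 200 x 168 x 62 mm, loose on the bench; weighs about 13 N with both controls. Lid open on its +x side, 260 mm high. Origin on the bench under the base's middle. Cutouts along its y axis at x = -40 and +36 mm hold the controls (which in which varies): centres at y = -7 mm, axis 46 mm high; foam top 58 mm. Foam lips squeeze the barrel: straight up takes 9 to 16 N, rocking less.
- finger_channel (a point): point of the case at x = 0, y = 36, z = 46 mm: the line through it along the case's x passes through the middles of both free collars. Only the +y collar of each control is free: it sticks out (y = 24 to 48 mm) over a finger channel across the whole case, y = 16 to 68 mm, x = -98 to 94 mm, floor 18 mm above the bench.
- control_orange: the other control, same shape with orange rings, in the other cutout; leave it there. Origin at its centre.
- polarimeter: white bench instrument fixed to the bench, 246 (x) x 270 mm (y), flat top 100 mm high, screen and keys on its -x face. Origin on the bench under the middle of the sample chamber: a well in the top, x = -42 to 42, y = -75 to 75 mm, floor 57 mm above the bench. In it two 90 degree V notches at y = -18 and 18 mm, 10 mm thick, 35 mm wide over their tops, tops 87 mm above the bench.
- cradle_seat (a point): where a control's centre is when its barrel lies in both V notches, between the collars, on the polarimeter's axes: x = 0, y = 0, 84 mm above the bench; the control's axis lies along the polarimeter's y.
- chamber_cover (a joint): travel of the dark sliding cover in m: 0 shut over the chamber, 0.104 fully open, towards the polarimeter's +x; it stays where it is left. It takes 2.5 N to slide and about 10 N over the last 12 mm, where its front bar rides over the catch. Its top is 108 mm above the bench.
- cover_handle (a point): middle of the top edge of the aluminium handle rib on the cover: 12 mm thick along the polarimeter's x, 72 mm long along y, standing 29 mm above the cover, its top 137 mm above the bench. With the cover shut it is at x = 10 mm of the polarimeter.
- cover_catch (a joint): spring catch (steel wedge with a blue tab) in the deck in front of the chamber: 0 when it stands up, up to 0.0065 m when pressed down; the cover's bar presses it down about 4 mm in passing and it clicks back to 0 behind the bar when the cover is shut.
- petri_dish_a: bystander: covered dish 60 mm across, 16 mm high, left of the polarimeter. Origin under its centre.
- jar_yellow: bystander: specimen jar with yellow lid, 51 mm across, 79 mm high, left of the polarimeter. Origin under its centre.
- marker_blue: bystander: blue marker 122 x 14 x 15 mm lying near the front edge of the bench. Origin under its middle.

How it is judged:
On the way, in this order (a step that is already met when the one before it is completed fails the run):
1. the blue-ringed control is drawn clear of the foam (z of control_blue in the frame of control_case above 0.08 m), for 0.1 s.
2. it lies in the V cradle, let go, with the cover still open (horizontal distance between control_blue and cradle_seat below 0.012 m and x of control_blue in the frame of cradle_seat between -0.004 and 0.004 m and z of control_blue in the frame of cradle_seat between -0.003 and 0.003 m and angle between the y axis of control_blue and the y axis of cradle_seat, either way round below 0.06 rad and contact force between the fingers and control_blue below 0.05 N and value of joint chamber_cover above 0.06 m), for 0.2 s.
At the end, for the whole second after the job is handed in: Blue-ringed control at rest in both V notches (within 12 mm along the chamber, 4 mm across, 3 mm in height, 0.06 rad); cover within 4 mm of shut, catch up again (within 1.5 mm); orange-ringed control within 10 mm of its start; case standing flat (within 0.03 rad) (horizontal distance between control_blue and cradle_seat below 0.012 m and x of control_blue in the frame of cradle_seat between -0.004 and 0.004 m and z of control_blue in the frame of cradle_seat between -0.003 and 0.003 m and angle between the y axis of control_blue and the y axis of cradle_seat, either way round below 0.06 rad and linear speed of control_blue below 0.01 m/s and value of joint chamber_cover below 0.004 m and value of joint cover_catch below 0.0015 m and distance of control_orange from where it was at the start of the episode below 0.01 m and angle between control_case's own z axis and vertical below 0.03 rad); the robot touches nothing.
It fails at once if the blue-ringed control is dropped (it falls free at more than 0.6 m/s, a drop of about 20 mm) (contact force between the fingers and control_blue below 0.01 N and linear speed of control_blue above 0.6 m/s).
It fails at once if the case is lifted more than 20 mm, tipped more than 0.2 rad or shoved more than 40 mm (height (world z) of control_case above 0.02 m or angle between control_case's own z axis and vertical above 0.2 rad or distance of control_case from where it was at the start of the episode above 0.04 m).
It fails at once if the orange-ringed control is moved more than 15 mm (distance of control_orange from where it was at the start of the episode above 0.015 m).
It fails at once if the dish, the jar or the marker is pushed more than 40 mm (distance of any of petri_dish_a, jar_yellow, marker_blue from where it was at the start of the episode above 0.04 m).
It also fails if it takes over 56 s, if anything falls off the work surface, if the arm or the gripper's body presses on something with over 40 N, if the wrist force passes 120 N, or if a joint passes its speed limit or range.

## Working session

There is one attempt and no reset: what is moved stays moved. The work goes in short steps, Python scripts to look and compute and a tool call to move; the robot and the scene stay as the last step left them, time stands still between calls to the robot, and variables do not carry over. Pictures are saved under pics/ and viewed, at most 11 in all, crops included, and the job is handed in when it is done.

Besides the shell and the picture viewer there is one more tool, called after "Emit:" as name(argument=value, ...), one argument or row to a line, values as JSON. play_rows: Moves the arm, as the interface text tells. Its arguments: {"type":"object","properties":{"increments":{"type":"array","items":{"type":"object","properties":{"tx":{"type":"number"},"ty":{"type":"number"},"tz":{"type":"number"},"spin":{"type":"number"},"fingers":{"type":"number"}}}},"grip_force":{"type":"number"}},"required":["increments"]}

```bash
mkdir -p pics; python3 - <<'E'
from bench import bot
import cv2,numpy as np
for n in("top","side"):
    p,d=bot.capture(n); cv2.imwrite(f"pics/{n}0.png",p); np.save(f"{n}_d.npy",d); c=bot.camera_info(n); print(n,c)
s=bot.read_state(); print(s)
E
```

```text
top {'camera_matrix': array([[505.66634118,   0.        , 319.11585973],
       [  0.        , 505.66634118, 238.95452643],
       [  0.        ,   0.        ,   1.        ]]), 'R': array([[-0.02913461, -0.99941856, -0.01771194],
       [-0.99144843,  0.03114816, -0.12672725],
       [ 0.12720526,  0.01386832, -0.99177946]]), 't': array([0.00262757, 0.46697885, 1.348124  ])}
side {'camera_matrix': array([[452.84322385,   0.        , 324.4746013 ],
       [  0.        , 452.84322385, 234.3473222 ],
       [  0.        ,   0.        ,   1.        ]]), 'R': array([[ 0.9449774 , -0.32676759,  0.01551319],
       [-0.20004922, -0.61474148, -0.76293723],
       [ 0.25883976,  0.71785504, -0.64628641]]), 't': array([-0.45718929,  0.14608521,  0.89549882])}
{'clock': 0.1, 'joints': array([-1.28381342,  0.38373507,  0.04383082,  1.59948433, -0.01788674,
        1.16118707, -0.04990369]), 'joint_vel': array([-1.63398185e-03, -2.32918051e-03,  9.19037137e-06, -2.41866956e-03,
       -2.97311121e-04,  1.39658986e-03, -1.35559762e-05]), 'tau': array([ 2.30662619e-03, -4.34728539e+01,  1.02909274e+00, -2.50455201e+01,
        1.08990839e-02,  5.50162149e-03,  7.11924770e-06]), 'eef_pos': array([0.24378966, 0.60204911, 0.40339268]), 'ee_rot': array([ 1.91164544e-01,  9.81557258e-01, -1.19960535e-03, -1.64214609e-04]), 'contact_force': array([-0.17746076, -0.96381642, -0.57374568]), 'moment': array([-0.00321568, -0.00862212, -0.04439781]), 'grip_force': 0.0, 'gripper_width': 1.0016719364421984}
```

View pics/top0.png

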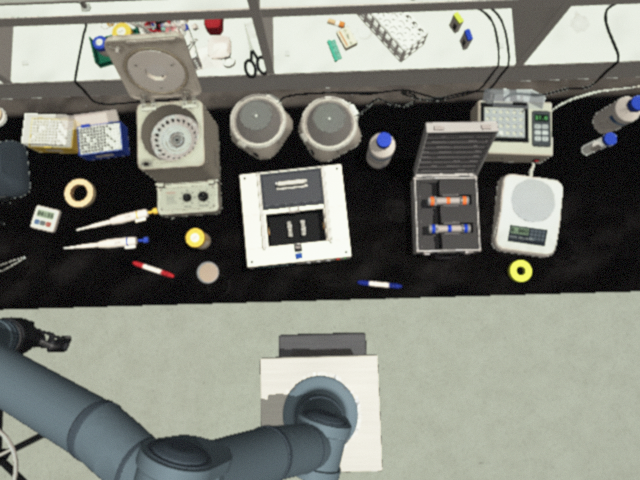

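View pics/side0.png

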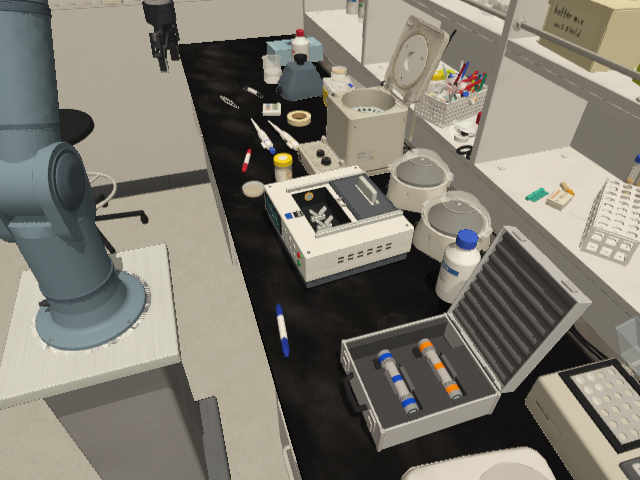

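The top view shows the case at about (447,213), with the blue control at (450,229) and the orange one at (449,201). The polarimeter well is at (298,228) and its open cover at (290,187). The side view has blue at (397,380) and orange at (440,368). Next I'll measure these.

```bash
cat > h.py <<'E'
import cv2,numpy as np
from bench import bot
def ray(n,u,v):
    c=bot.camera_info(n);K=c["camera_matrix"];R=c["R"];t=c["t"]
    return -R.T@t, R.T@np.linalg.inv(K)@np.array([u,v,1.])
def onz(n,u,v,z):
    o,d=ray(n,u,v); return o+d*(z-o[2])/d[2]
def two(a,b):
    o1,d1=ray("top",*a);o2,d2=ray("side",*b)
    s=np.linalg.lstsq(np.c_[d1,-d2],o2-o1,rcond=None)[0]
    p,q=o1+s[0]*d1,o2+s[1]*d2
    return (p+q)/2,np.linalg.norm(p-q)
def cloud(n,d):
    v,u=np.mgrid[0:480,0:640]; c=bot.camera_info(n);K=c["camera_matrix"]
    P=np.stack([(u-K[0,2])*d/K[0,0],(v-K[1,2])*d/K[1,1],d],-1)
    return (P-c["t"])@c["R"]
def blobs(im,lo,hi,box,amin=4):
    x0,y0,x1,y1=box
    m=cv2.inRange(cv2.cvtColor(im,cv2.COLOR_BGR2HSV),lo,hi); k=np.zeros_like(m);k[y0:y1,x0:x1]=m[y0:y1,x0:x1]
    n,l,s,c=cv2.connectedComponentsWithStats(k)
    return [(c[i].round(2).tolist(),int(s[i,4])) for i in range(1,n) if s[i,4]>=amin]
E
python3 - <<'E'
from h import *
t=cv2.imread("pics/top0.png");s=cv2.imread("pics/side0.png")
B=((105,140,60),(130,255,255));O=((5,150,120),(20,255,255))
print("B top",blobs(t,*B,(415,175,482,255)));print("B side",blobs(s,*B,(340,310,500,450)))
print("O top",blobs(t,*O,(415,175,482,255)));print("O side",blobs(s,*O,(340,310,500,450)))
print("catch top",blobs(t,*B,(270,235,330,262)),"side",blobs(s,*B,(265,180,330,260),2))
a=cv2.resize(t[110:275,230:490],(780,495),interpolation=cv2.INTER_CUBIC);cv2.imwrite("pics/c1.png",a)
P=cloud("top",np.load("top_d.npy"))
for u,v in[(250,200),(345,200),(300,258),(270,185),(290,172),(300,210),(298,228),(290,187),(283,172),(420,247),(475,247),(425,215),(450,240),(421,200)]: print((u,v),P[v,u].round(4))
E
```

```text
B top [([465.4, 227.55], 20), ([433.33, 228.29], 21), ([449.5, 228.0], 14)]
B side [([384.37, 356.52], 67), ([396.77, 377.94], 52), ([408.32, 401.48], 73)]
O top [([432.04, 200.68], 25), ([448.0, 200.0], 21), ([464.12, 200.0], 24)]
O side [([424.49, 345.34], 71), ([438.74, 365.58], 53), ([451.57, 387.89], 76)]
catch top [([298.55, 255.36], 11)] side [([288.3, 215.15], 27)]
(250, 200) [0.5677 0.1663 0.0933]
(345, 200) [ 0.5583 -0.083   0.0991]
(300, 258) [0.4099 0.0381 0.1009]
(270, 185) [0.6027 0.1114 0.1077]
(290, 172) [0.6361 0.0585 0.1063]
(300, 210) [0.5357 0.0352 0.0982]
(298, 228) [0.4952 0.044  0.054 ]
(290, 187) [0.5952 0.0591 0.1097]
(283, 172) [0.6371 0.077  0.105 ]
(420, 247) [ 0.4331 -0.2785  0.0602]
(475, 247) [ 0.4292 -0.4251  0.0541]
(425, 215) [ 0.5258 -0.305   0.0172]
(450, 240) [ 0.4497 -0.3598  0.056 ]
(421, 200) [ 0.5694 -0.2975  0.0114]
```

View pics/c1.png

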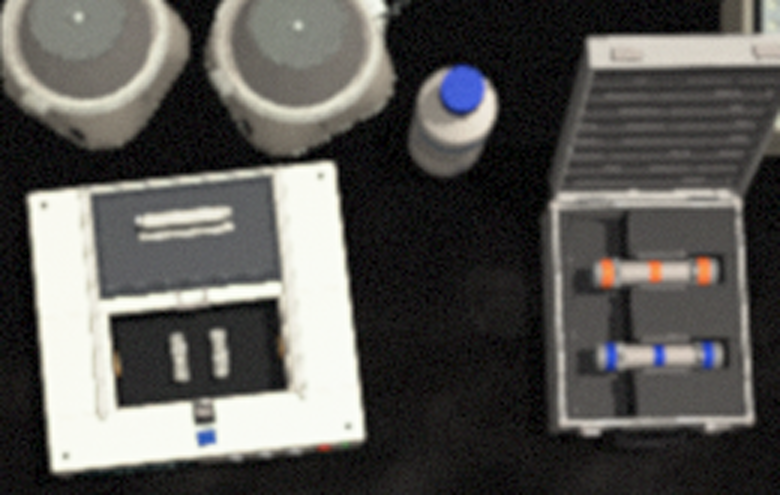

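The crop shows the blue control in the nearer cutout, with its free collar at crop x≈612 over the channel. The V plates are at crop (180,356) and (220,353), and the cover handle is at (185,217).

```bash
python3 - <<'E'
from h import *
t=cv2.imread("pics/top0.png");s=cv2.imread("pics/side0.png")
for n,T,S in(("blue",[(433.33,228.29),(449.5,228),(465.4,227.55)],[(384.37,356.52),(396.77,377.94),(408.32,401.48)]),("or",[(432.04,200.68),(448,200),(464.12,200)],[(424.49,345.34),(438.74,365.58),(451.57,387.89)])):
    P=[]
    for a,b in zip(T,S):
        p,e=two(a,b);P.append(p);print(n,p.round(4),round(e,4), onz("top",*a,.056).round(4))
    d=P[0]-P[2];print("yaw of y axis",np.arctan2(-d[0],d[1]),np.linalg.norm(d))
print("catch",two((298.55,255.36),(288.3,215.15)),onz("top",298.55,255.36,.1))
# polarimeter top outline: white pixels on z~0.1
P=cloud("top",np.load("top_d.npy"))
g=cv2.cvtColor(t,cv2.COLOR_BGR2GRAY); m=((g>150)&(abs(P[...,2]-.1)<.012)).astype(np.uint8); k=np.zeros_like(m);k[155:275,232:360]=m[155:275,232:360]
c=max(cv2.findContours(k,cv2.RETR_EXTERNAL,cv2.CHAIN_APPROX_NONE)[0],key=cv2.contourArea)
W=np.array([onz("top",*q[0],.1)[:2] for q in c],np.float32);r=cv2.minAreaRect(W);print("body",r)
cen=np.array(r[0]);
# notches: bright pixels in the well
k=np.zeros_like(m);k[216:244,280:314]=(g[216:244,280:314]>90)
n,l,st,ce=cv2.connectedComponentsWithStats(k)
for i in range(1,n):
    if st[i,4]>8: print("notch",ce[i].round(2),st[i],onz("top",*ce[i],.084).round(4))
k=np.zeros_like(m);k[174:188,272:314]=(g[174:188,272:314]>130)
n,l,st,ce=cv2.connectedComponentsWithStats(k)
for i in range(1,n):
    if st[i,4]>8:
        q=np.array([onz("top",x,y,.137)[:2] for y,x in np.argwhere(l==i)],np.float32); print("handle",st[i],onz("top",*ce[i],.137).round(4),cv2.minAreaRect(q))
a=cv2.resize(s[160:290,255:420],(790,622))[:600];cv2.imwrite("pics/c2.png",a)
E
```

```text
blue [ 0.4812 -0.3174  0.0534] 0.0037 [ 0.4826 -0.3174  0.056 ]
blue [ 0.4816 -0.3607  0.054 ] 0.0014 [ 0.482  -0.3604  0.056 ]
blue [ 0.4812 -0.403   0.0534] 0.0022 [ 0.4819 -0.4027  0.056 ]
yaw of y axis 7.93210069521471e-05 0.08562032382537699
or [ 0.5565 -0.3183  0.0527] 0.0037 [ 0.5576 -0.3183  0.056 ]
or [ 0.5579 -0.3615  0.0532] 0.0015 [ 0.5581 -0.3611  0.056 ]
or [ 0.5562 -0.4043  0.0541] 0.0018 [ 0.5567 -0.4042  0.056 ]
yaw of y axis -0.003234779153087443 0.08605037098341206
catch (array([0.41576524, 0.04171033, 0.10273884]), np.float64(0.0017823850745745423)) [0.41691132 0.04171015 0.1       ]
body ((0.52354896068573, 0.04915569722652435), (0.24676036834716797, 0.2687499523162842), 4.257358551025391)
notch [302.84 227.27] [300 219   7  17  83] [0.4922 0.0295 0.084 ]
notch [289.52 228.59] [287 221   6  16  82] [0.4898 0.0646 0.084 ]
notch [303.89 242.38] [289 241  25   3  47] [0.4521 0.0278 0.084 ]
handle [275 179  33   9 209] [0.599  0.0505 0.137 ] ((0.5991048216819763, 0.0544755756855011), (0.0817766860127449, 0.020854640752077103), 88.09317779541016)
```

View pics/c2.png

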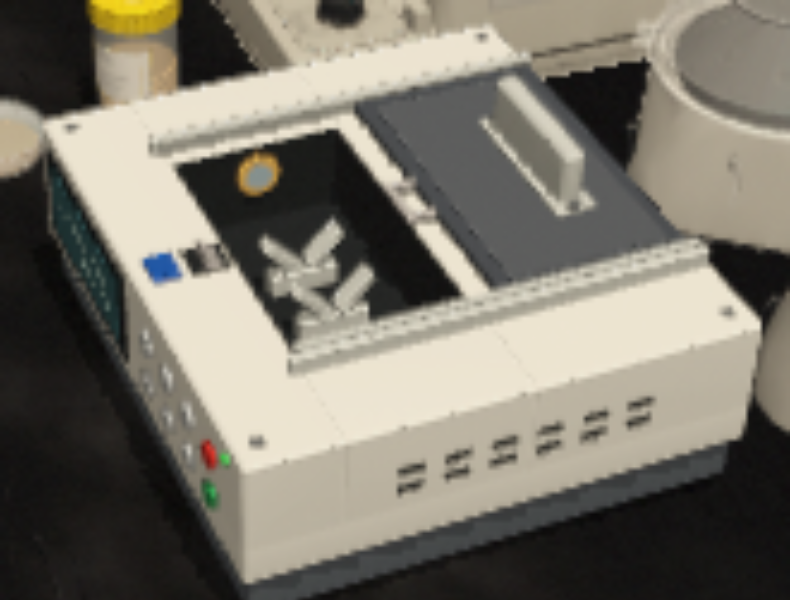

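The polarimeter yaw is about +0.074 rad: the notches give 0.068, the body edge 0.074, and the catch and handle agree. The case yaw is about 0. The blue collar is at about (0.4825, -0.317) and the seat at about (0.491, 0.047). I'll move over the collar now.

Emit:
play_rows(
  increments=[
    {"tx":-0.36,"ty":-0.288,"spin":1.186,"fingers":-0.18},
    {"tx":-0.36,"ty":-0.288,"spin":1.186,"fingers":-0.18},
    {"tx":-0.36,"ty":-0.288,"spin":1.186,"fingers":-0.18},
    {"tx":-0.36,"ty":-0.288,"spin":1.186,"fingers":-0.18},
    {"tx":-0.36,"ty":-0.288,"spin":1.186,"fingers":-0.18},
    {"tx":-0.36,"ty":-0.288,"spin":1.186,"fingers":-0.18},
    {"tx":-0.36,"ty":-0.288,"spin":1.186,"fingers":-0.18},
    {"tx":-0.36,"ty":-0.288,"spin":1.186,"fingers":-0.18},
    {"tx":-0.36,"ty":-0.288,"spin":1.186,"fingers":-0.18},
    {"tx":-0.36,"ty":-0.288,"spin":1.186,"fingers":-0.18},
    {"tx":-0.36,"ty":-0.288,"spin":1.186,"fingers":-0.18},
    {"tx":-0.36,"ty":-0.288,"spin":1.186,"fingers":-0.18},
    {"tx":-0.36,"ty":-0.288,"spin":1.186,"fingers":-0.18},
    {"tx":-0.36,"ty":-0.288,"spin":1.186,"fingers":-0.18},
  ],
  grip_force=60,
)

```text
invalid input at $.increments[0]: expected keys tx, ty, tz, spin, fingers
```

```bash
python3 - <<'E'
from h import *
print("side notch pts z.087",[onz("side",255+x/4.788,160+y/4.785,.087).round(4).tolist() for x,y in((265,238),(335,225),(370,270))])
for u,v in((296.7,245.7),):print("well near edge",onz("top",u,v,.1))
print("handle side top ends",[onz("side",255+x/4.788,160+y/4.785,.137).round(4).tolist() for x,y in((507,82),(578,155))])
E
```

```text
side notch pts z.087 [[0.4717, 0.0653, 0.087], [0.506, 0.0648, 0.087], [0.51, 0.0275, 0.087]]
well near edge [0.44209677 0.04588886 0.1       ]
handle side top ends [[0.5972, 0.0831, 0.137], [0.6047, 0.018, 0.137]]
```

Emit:
play_rows(
  increments=[
    {"tx":-0.36,"ty":-0.288,"tz":0,"spin":1.186,"fingers":-0.18},
    {"tx":-0.36,"ty":-0.288,"tz":0,"spin":1.186,"fingers":-0.18},
    {"tx":-0.36,"ty":-0.288,"tz":0,"spin":1.186,"fingers":-0.18},
    {"tx":-0.36,"ty":-0.288,"tz":0,"spin":1.186,"fingers":-0.18},
    {"tx":-0.36,"ty":-0.288,"tz":0,"spin":1.186,"fingers":-0.18},
    {"tx":-0.36,"ty":-0.288,"tz":0,"spin":1.186,"fingers":-0.18},
    {"tx":-0.36,"ty":-0.288,"tz":0,"spin":1.186,"fingers":-0.18},
    {"tx":-0.36,"ty":-0.288,"tz":0,"spin":1.186,"fingers":-0.18},
    {"tx":-0.36,"ty":-0.288,"tz":0,"spin":1.186,"fingers":-0.18},
    {"tx":-0.36,"ty":-0.288,"tz":0,"spin":1.186,"fingers":-0.18},
    {"tx":-0.36,"ty":-0.288,"tz":0,"spin":1.186,"fingers":-0.18},
    {"tx":-0.36,"ty":-0.288,"tz":0,"spin":1.186,"fingers":-0.18},
    {"tx":-0.36,"ty":-0.288,"tz":0,"spin":1.186,"fingers":-0.18},
    {"tx":-0.36,"ty":-0.288,"tz":0,"spin":1.186,"fingers":-0.18},
  ],
  grip_force=60,
)

```text
clock: 1.27
eef_pos: [0.4693, 0.2004, 0.4043]
ee_rot: [0.707, 0.707, -0.0, -0.0]
contact_force: [-0.1, 0.2, -0.6]
gripper_width: 0.594
grip_force: 0.0
```

Emit:
play_rows(
  increments=[
    {"tx":-0.517,"ty":0.013,"tz":0,"spin":0,"fingers":-0.18},
    {"tx":-0.517,"ty":0.013,"tz":0,"spin":0,"fingers":-0.18},
    {"tx":-0.517,"ty":0.013,"tz":0,"spin":0,"fingers":-0.18},
    {"tx":-0.517,"ty":0.013,"tz":0,"spin":0,"fingers":-0.18},
    {"tx":-0.517,"ty":0.013,"tz":0,"spin":0,"fingers":-0.18},
    {"tx":-0.517,"ty":0.013,"tz":0,"spin":0,"fingers":-0.18},
    {"tx":-0.517,"ty":0.013,"tz":0,"spin":0,"fingers":-0.18},
    {"tx":-0.517,"ty":0.013,"tz":0,"spin":0,"fingers":-0.18},
    {"tx":-0.517,"ty":0.013,"tz":0,"spin":0,"fingers":-0.18},
    {"tx":-0.517,"ty":0.013,"tz":0,"spin":0,"fingers":-0.18},
    {"tx":-0.517,"ty":0.013,"tz":0.1,"spin":0,"fingers":-0.18},
    {"tx":-0.517,"ty":0.013,"tz":0.1,"spin":0,"fingers":-0.18},
    {"tx":-0.517,"ty":0.013,"tz":0.13,"spin":0,"fingers":-0.18},
    {"tx":-0.517,"ty":0.013,"tz":0.13,"spin":0,"fingers":-0.18},
    {"tx":-0.517,"ty":0.013,"tz":0.13,"spin":0,"fingers":-0.18},
    {"tx":-0.517,"ty":0.013,"tz":0.13,"spin":0,"fingers":-0.18},
  ],
)

```text
clock: 2.6
eef_pos: [0.4823, -0.3148, 0.2711]
ee_rot: [0.707, 0.707, -0.002, -0.004]
contact_force: [0.2, 0.3, 0.5]
gripper_width: 0.589
grip_force: 0.0
```

```bash
python3 - <<'E'
from h import *
s,d=bot.capture("side");t,_=bot.capture("top")
a=cv2.resize(s[250:450,320:520],(560,560));cv2.imwrite("pics/c3.png",a)
b=cv2.resize(t[170:260,400:490],(560,560));cv2.imwrite("pics/c3t.png",np.hstack([a[:, :400],b[:,:400]]))
B=((105,140,60),(130,255,255));print(blobs(s,*B,(340,310,500,450)))
print(bot.read_state()["eef_pos"])
E
```

```text
[([384.37, 356.52], 67), ([396.77, 377.94], 52), ([408.32, 401.48], 73)]
[ 0.48433093 -0.31468639  0.27532478]
```

View pics/c3t.png

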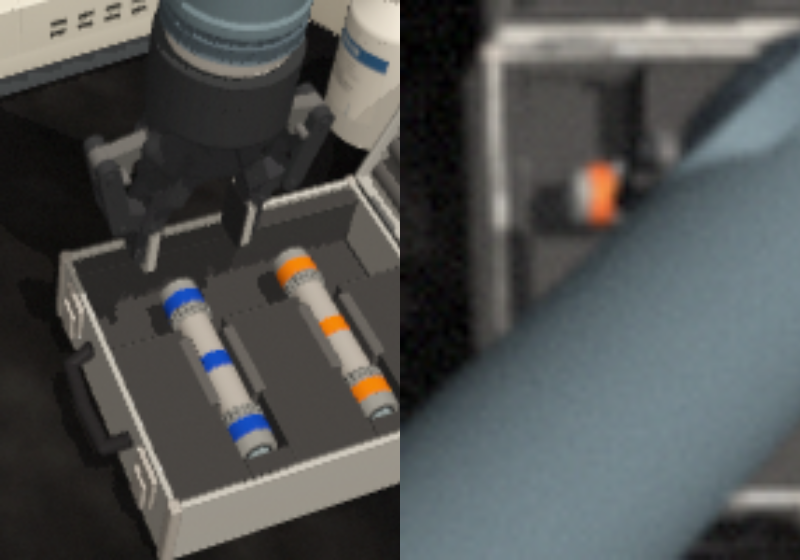

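The view shows the open fingers straddling above the blue collar, with orange clear of them. I'll descend and grip.

Emit:
play_rows(
  increments=[
    {"tx":-0.001,"ty":0,"tz":0.02,"spin":0,"fingers":-0.18},
    {"tx":-0.001,"ty":0,"tz":0.04,"spin":0,"fingers":-0.18},
    {"tx":-0.001,"ty":0,"tz":0.06,"spin":0,"fingers":-0.18},
    {"tx":-0.001,"ty":0,"tz":0.075,"spin":0,"fingers":-0.18},
    {"tx":-0.001,"ty":0,"tz":0.075,"spin":0,"fingers":-0.18},
    {"tx":-0.001,"ty":0,"tz":0.075,"spin":0,"fingers":-0.18},
    {"tx":-0.001,"ty":0,"tz":0.075,"spin":0,"fingers":-0.18},
  ],
)

```text
clock: 3.28
eef_pos: [0.4838, -0.3175, 0.2015]
ee_rot: [0.707, 0.708, 0.001, 0.001]
contact_force: [-0.0, 0.3, -0.0]
gripper_width: 0.587
grip_force: 0.0
```

Emit:
play_rows(
  increments=[
    {"tx":0,"ty":0,"tz":0,"spin":0,"fingers":0.2},
    {"tx":0,"ty":0,"tz":0,"spin":0,"fingers":0.3},
    {"tx":0,"ty":0,"tz":0,"spin":0,"fingers":0.4},
    {"tx":0,"ty":0,"tz":0,"spin":0,"fingers":0.5},
    {"tx":0,"ty":0,"tz":0,"spin":0,"fingers":0.6},
    {"tx":0,"ty":0,"tz":0,"spin":0,"fingers":1},
    {"tx":0,"ty":0,"tz":0,"spin":0,"fingers":1},
    {"tx":0,"ty":0,"tz":0,"spin":0,"fingers":1},
  ],
  grip_force=60,
)

```text
clock: 3.95
eef_pos: [0.4829, -0.318, 0.2006]
ee_rot: [0.707, 0.707, 0.0, 0.0]
contact_force: [-1.0, 1.3, 6.2]
gripper_width: 0.264
grip_force: 58.5
```

Gripped: the opening is about 22–24 mm. Next, ease it up with small wiggles.

Emit:
play_rows(
  increments=[
    {"tx":0.001,"ty":0,"tz":-0.001,"spin":0.03,"fingers":1},
    {"tx":0.001,"ty":0,"tz":-0.001,"spin":0.03,"fingers":1},
    {"tx":-0.001,"ty":0,"tz":-0.002,"spin":-0.03,"fingers":1},
    {"tx":-0.001,"ty":0,"tz":-0.002,"spin":-0.03,"fingers":1},
    {"tx":0.001,"ty":0,"tz":-0.003,"spin":0.03,"fingers":1},
    {"tx":0.001,"ty":0,"tz":-0.003,"spin":0.03,"fingers":1},
    {"tx":-0.001,"ty":0,"tz":-0.004,"spin":-0.03,"fingers":1},
    {"tx":-0.001,"ty":0,"tz":-0.004,"spin":-0.03,"fingers":1},
  ],
)

```text
clock: 4.62
eef_pos: [0.4816, -0.318, 0.2026]
ee_rot: [0.696, 0.718, 0.0, -0.002]
contact_force: [0.1, -0.1, -3.5]
gripper_width: 0.262
grip_force: 60.0
```

```bash
cat > see.py <<'E'
from h import *
s,_=bot.capture("side")
print(blobs(s,(105,140,60),(130,255,255),(300,200,520,450)),blobs(s,(5,150,120),(20,255,255),(300,300,520,450)))
r=bot.read_state();print(r["clock"],r["eef_pos"],r["contact_force"],r["moment"])
E
python3 see.py
```

```text
[([466.46, 238.7], 350), ([386.57, 354.83], 35), ([396.24, 377.69], 54), ([407.99, 401.66], 80)] [([424.35, 344.87], 68), ([437.98, 365.2], 51), ([451.05, 387.58], 77)]
4.6667 [ 0.48172531 -0.31798265  0.20261599] [-0.03820539  0.13560422 -4.58571367] [ 0.17129873  0.08428462 -0.29385189]
```

Emit:
play_rows(
  increments=[
    {"tx":0.001,"ty":0,"tz":-0.001,"spin":0.06,"fingers":1},
    {"tx":0.001,"ty":0,"tz":-0.001,"spin":0.07,"fingers":1},
    {"tx":-0.001,"ty":0,"tz":-0.002,"spin":0,"fingers":1},
    {"tx":-0.001,"ty":0,"tz":-0.002,"spin":-0.01,"fingers":1},
    {"tx":0.001,"ty":0,"tz":-0.003,"spin":0.06,"fingers":1},
    {"tx":0.001,"ty":0,"tz":-0.003,"spin":0.07,"fingers":1},
    {"tx":-0.001,"ty":0,"tz":-0.004,"spin":0,"fingers":1},
    {"tx":-0.001,"ty":0,"tz":-0.004,"spin":-0.01,"fingers":1},
  ],
)

```text
clock: 5.33
eef_pos: [0.4817, -0.3199, 0.2072]
ee_rot: [0.693, 0.721, -0.0, -0.001]
contact_force: [-0.4, 1.0, -3.5]
gripper_width: 0.26
grip_force: 60.2
```

```bash
python3 see.py
```

```text
[([466.46, 238.7], 350), ([387.62, 353.94], 32), ([397.34, 377.36], 59), ([409.58, 401.4], 80)] [([423.96, 344.86], 73), ([438.19, 365.04], 52), ([451.84, 387.26], 76)]
5.3833 [ 0.48187216 -0.31993354  0.20742793] [-0.69973379 -1.54531736 -5.07166768] [ 0.12678284  0.17059533 -0.25322374]
```

Emit:
play_rows(
  increments=[
    {"tx":0.001,"ty":0,"tz":-0.001,"spin":0.06,"fingers":1},
    {"tx":0.001,"ty":0,"tz":-0.002,"spin":0.07,"fingers":1},
    {"tx":-0.001,"ty":0,"tz":-0.003,"spin":0,"fingers":1},
    {"tx":-0.001,"ty":0,"tz":-0.004,"spin":-0.01,"fingers":1},
    {"tx":0.001,"ty":0,"tz":-0.005,"spin":0.06,"fingers":1},
    {"tx":0.001,"ty":0,"tz":-0.006,"spin":0.07,"fingers":1},
    {"tx":-0.001,"ty":0,"tz":-0.007,"spin":0,"fingers":1},
    {"tx":-0.001,"ty":0,"tz":-0.008,"spin":-0.01,"fingers":1},
  ],
)

```text
clock: 6.05
eef_pos: [0.4821, -0.321, 0.2156]
ee_rot: [0.689, 0.725, -0.0, -0.0]
contact_force: [-0.8, -1.2, -6.7]
gripper_width: 0.261
grip_force: 59.9
```

```bash
python3 see.py
```

```text
[([466.46, 238.7], 350), ([388.67, 351.47], 36), ([397.81, 375.63], 67), ([410.88, 399.5], 92)] [([424.11, 344.86], 70), ([438.92, 364.98], 51), ([452.73, 386.88], 73)]
6.1 [ 0.48234972 -0.32095026  0.21601807] [-1.79541113 -0.20279767 -3.75939635] [ 0.28780299  0.17427146 -0.21039864]
```

Emit:
play_rows(
  increments=[
    {"tx":0.001,"ty":0,"tz":-0.002,"spin":0.05,"fingers":1},
    {"tx":0.002,"ty":0,"tz":-0.003,"spin":0.09,"fingers":1},
    {"tx":0.001,"ty":0,"tz":-0.005,"spin":0.05,"fingers":1},
    {"tx":0.001,"ty":0,"tz":-0.006,"spin":0.02,"fingers":1},
    {"tx":0.001,"ty":0,"tz":-0.008,"spin":0.06,"fingers":1},
    {"tx":0.002,"ty":0,"tz":-0.009,"spin":0.09,"fingers":1},
    {"tx":0.001,"ty":0,"tz":-0.01,"spin":0.05,"fingers":1},
    {"tx":0.001,"ty":0,"tz":-0.012,"spin":0.05,"fingers":1},
  ],
)

```text
clock: 6.77
eef_pos: [0.4832, -0.32, 0.2286]
ee_rot: [0.707, 0.707, 0.0, 0.001]
contact_force: [0.4, 0.2, -0.6]
gripper_width: 0.259
grip_force: 60.1
```

```bash
python3 see.py
```

```text
[([466.49, 238.68], 349), ([390.19, 346.08], 36), ([398.49, 370.06], 69), ([410.89, 393.71], 93)] [([424.01, 345.05], 74), ([438.88, 365.0], 51), ([452.41, 386.92], 74)]
6.8167 [ 0.48328825 -0.32017178  0.2289491 ] [-1.24925004 -1.23842503  0.2016282 ] [ 0.01878545  0.03624298 -0.02217284]
```

The control is free, with force near 0. I'll raise it and check its tilt.

Emit:
play_rows(
  increments=[
    {"tx":0,"ty":0,"tz":-0.01,"spin":0,"fingers":1},
    {"tx":0,"ty":0,"tz":-0.02,"spin":0,"fingers":1},
    {"tx":0,"ty":0,"tz":-0.035,"spin":0,"fingers":1},
    {"tx":0,"ty":0,"tz":-0.05,"spin":0,"fingers":1},
    {"tx":0,"ty":0,"tz":-0.07,"spin":0,"fingers":1},
    {"tx":0,"ty":0,"tz":-0.09,"spin":0,"fingers":1},
    {"tx":0,"ty":0,"tz":-0.1,"spin":0,"fingers":1},
    {"tx":0,"ty":0,"tz":-0.1,"spin":0,"fingers":1},
    {"tx":0,"ty":0,"tz":-0.1,"spin":0,"fingers":1},
  ],
)

```text
clock: 7.57
eef_pos: [0.4827, -0.3197, 0.3284]
ee_rot: [0.707, 0.707, 0.001, 0.001]
contact_force: [-0.1, 0.7, -1.7]
gripper_width: 0.259
grip_force: 60.1
```

```bash
cat >> see.py <<'E'
import sys
if len(sys.argv)>1:
    x0,y0,x1,y1=map(int,sys.argv[2:6]); cv2.imwrite(sys.argv[1],cv2.resize(s[y0:y1,x0:x1],(600,600)))
t,_=bot.capture("top");print("top",blobs(t,(105,140,60),(130,255,255),(270,170,480,255),3))
E
python3 see.py pics/c4.png 320 240 480 400
```

```text
[([466.49, 238.68], 349), ([396.7, 305.14], 37), ([406.38, 329.99], 81), ([420.27, 354.31], 104)] [([427.08, 343.19], 37), ([438.94, 365.04], 50), ([452.41, 386.92], 74)]
7.6167 [ 0.48238948 -0.31926349  0.32733251] [-0.19528456  0.79608348 -2.39682699] [0.07206334 0.00162256 0.01795459]
top []
```

View pics/c4.png

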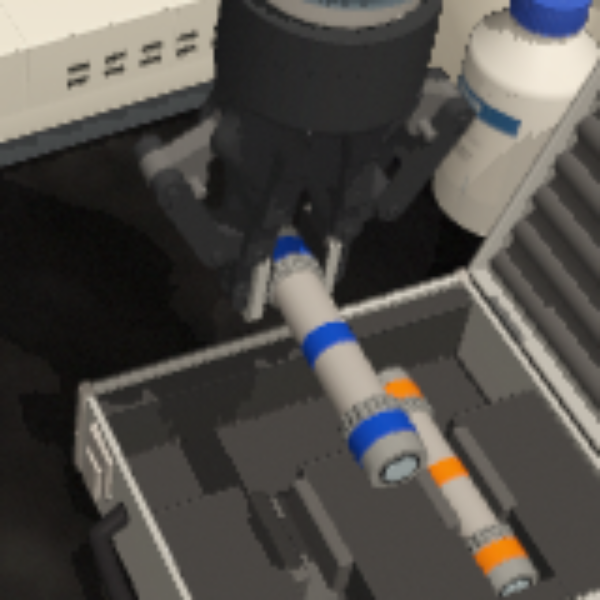

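The control hangs clear in the grip, with its far end drooping a little. I'll compute the tilt from the rays in the plane x≈0.483.

```bash
python3 - <<'E'
from h import *
def onx(u,v,x):
    o,d=ray("side",u,v); return (o+d*(x-o[0])/d[0])
for pts,x in(([(384.37,356.52),(396.77,377.94),(408.32,401.48)],.4825),([(406.38,329.99),(420.27,354.31)],.4825)):
    P=[onx(*p,x) for p in pts]; 
    for p in P: print(p.round(4))
    d=P[-2]-P[-1];print("tilt",np.arctan2(d[2],d[1]),np.linalg.norm(d))
# alternative: known 43 mm spacing, unconstrained y/z
E
```

```text
[ 0.4825 -0.3121  0.0452]
[ 0.4825 -0.3584  0.0501]
[ 0.4825 -0.3998  0.0471]
tilt 0.07137423011341318 0.041521774461903874
[ 0.4825 -0.3571  0.1719]
[ 0.4825 -0.3994  0.1703]
tilt 0.03856381487335846 0.04239788172186314
```

```bash
python3 - <<'E'
from h import *
def ony(u,v,y):
    o,d=ray("side",u,v); return (o+d*(y-o[1])/d[1]).round(4)
print(ony(396.77,377.94,-.3604),ony(408.32,401.48,-.403))
for s in (0,-.0015,-.003): print(s,ony(406.38,329.99,-.3604+s),ony(420.27,354.31,-.403+s))
E
```

```text
[ 0.481  -0.3604  0.0538] [ 0.4799 -0.403   0.0539]
0 [ 0.4801 -0.3604  0.177 ] [ 0.4795 -0.403   0.1765]
-0.0015 [ 0.479  -0.3619  0.1793] [ 0.4783 -0.4045  0.1791]
-0.003 [ 0.4779 -0.3634  0.1815] [ 0.477  -0.406   0.1817]
```

The control is level: mid and far rings both rose about 125 mm. Now carry it to above the cradle.

Emit:
play_rows(
  increments=[
    {"tx":0.01,"ty":0,"tz":0,"spin":0,"fingers":1},
    {"tx":0.03,"ty":0,"tz":0,"spin":0,"fingers":1},
    {"tx":0.06,"ty":0,"tz":0,"spin":0,"fingers":1},
    {"tx":0.09,"ty":0.001,"tz":0,"spin":0,"fingers":1},
    {"tx":0.12,"ty":0.001,"tz":0,"spin":-0.01,"fingers":1},
    {"tx":0.155,"ty":0.001,"tz":0,"spin":-0.02,"fingers":1},
    {"tx":0.19,"ty":0.002,"tz":0,"spin":-0.03,"fingers":1},
    {"tx":0.225,"ty":0.002,"tz":0,"spin":-0.04,"fingers":1},
    {"tx":0.26,"ty":0.003,"tz":0,"spin":-0.05,"fingers":1},
    {"tx":0.295,"ty":0.003,"tz":0,"spin":-0.06,"fingers":1},
    {"tx":0.33,"ty":0.004,"tz":0,"spin":-0.07,"fingers":1},
    {"tx":0.36,"ty":0.004,"tz":0,"spin":-0.074,"fingers":1},
    {"tx":0.385,"ty":0.004,"tz":0,"spin":-0.074,"fingers":1},
    {"tx":0.4,"ty":0.004,"tz":0.01,"spin":-0.074,"fingers":1},
    {"tx":0.409,"ty":0.004,"tz":0.02,"spin":-0.074,"fingers":1},
    {"tx":0.409,"ty":0.004,"tz":0.03,"spin":-0.074,"fingers":1},
    {"tx":0.409,"ty":0.004,"tz":0.035,"spin":-0.074,"fingers":1},
    {"tx":0.409,"ty":0.004,"tz":0.035,"spin":-0.074,"fingers":1},
    {"tx":0.409,"ty":0.004,"tz":0.035,"spin":-0.074,"fingers":1},
  ],
)

```text
clock: 9.25
eef_pos: [0.4863, 0.087, 0.2918]
ee_rot: [0.682, 0.731, -0.001, 0.0]
contact_force: [-0.2, -0.6, -0.9]
gripper_width: 0.255
grip_force: 60.1
```

```bash
python3 see.py pics/c5.png 260 150 390 280; python3 -c "
import cv2
from bench import bot
cv2.imwrite('pics/c5t.png',bot.capture('top')[0][150:270,230:350])
a=cv2.imread('pics/c5.png');b=cv2.resize(cv2.imread('pics/c5t.png'),(400,400))
import numpy as np
cv2.imwrite('pics/c5m.png',np.hstack([cv2.resize(a,(400,400)),b]))"
```

```text
[([326.8, 203.74], 35), ([466.49, 238.68], 349)] [([424.01, 345.05], 74), ([438.94, 365.04], 50), ([452.41, 386.92], 74)]
9.3 [0.48670304 0.08732585 0.29239205] [ 0.70358833  0.06344294 -1.29697376] [ 0.09235458 -0.05598827  0.01623148]
top [([312.85, 223.96], 26), ([295.71, 225.43], 21)]
```

View pics/c5m.png

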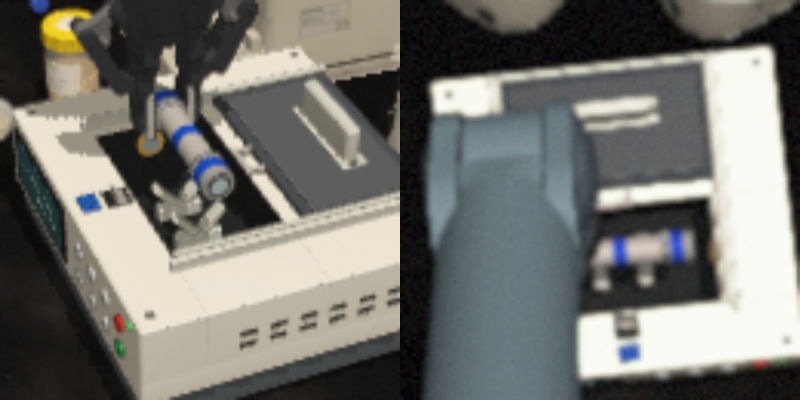

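The control sits over the V plates, parallel to them. I'll check the offset from the top-view rings.

```bash
python3 - <<'E'
from h import *
a=onz("top",295.71,225.43,.1445);b=onz("top",312.85,223.96,.1445);d=a-b
print(a.round(4),b.round(4),"yaw",np.arctan2(-d[0],d[1]),np.linalg.norm(d))
print("notch mid",onz("top",296.18,227.93,.084))
# side: ray for mid/far ring at their y
s=bot.capture("side")[0]
print(blobs(s,(105,140,60),(130,255,255),(300,165,350,225),3))
for y,x in ((331,183),):pass
E
```

```text
[0.4881 0.0445 0.1445] [0.4905 0.0015 0.1445] yaw 0.054630540024355675 0.043125437173423944
notch mid [0.49095034 0.04709485 0.084     ]
[([313.92, 179.62], 13), ([319.12, 192.2], 25), ([327.06, 202.85], 34)]
```

Emit:
play_rows(
  increments=[
    {"tx":0.002,"ty":0.002,"tz":0.008,"spin":-0.01,"fingers":1},
    {"tx":0.002,"ty":0.002,"tz":0.016,"spin":-0.01,"fingers":1},
    {"tx":0.002,"ty":0.002,"tz":0.024,"spin":-0.01,"fingers":1},
    {"tx":0.002,"ty":0.002,"tz":0.032,"spin":-0.01,"fingers":1},
    {"tx":0.002,"ty":0.002,"tz":0.038,"spin":-0.01,"fingers":1},
    {"tx":0.002,"ty":0.002,"tz":0.042,"spin":-0.01,"fingers":1},
    {"tx":0.002,"ty":0.002,"tz":0.045,"spin":-0.01,"fingers":1},
    {"tx":0.002,"ty":0.002,"tz":0.047,"spin":-0.01,"fingers":1},
    {"tx":0.002,"ty":0.002,"tz":0.048,"spin":-0.01,"fingers":1},
    {"tx":0.002,"ty":0.002,"tz":0.048,"spin":-0.01,"fingers":1},
  ],
)

```text
clock: 10.28
eef_pos: [0.4885, 0.0915, 0.2446]
ee_rot: [0.677, 0.736, -0.0, 0.0]
contact_force: [-0.1, 0.1, -1.9]
gripper_width: 0.26
grip_force: 60.1
```

```bash
python3 see.py
```

```text
[([319.18, 209.09], 22), ([327.06, 220.03], 32), ([466.46, 238.7], 350)] [([424.01, 345.05], 74), ([438.88, 365.0], 51), ([452.41, 386.92], 74)]
10.3333 [0.48856534 0.091533   0.24480115] [-0.13811864  0.10871774 -1.78483576] [ 0.03687431  0.02793345 -0.01356145]
top [([311.7, 225.96], 23), ([295.09, 226.78], 23)]
```

Emit:
play_rows(
  increments=[
    {"tx":0,"ty":0,"tz":0.001,"spin":0,"fingers":1},
    {"tx":0,"ty":0,"tz":0.002,"spin":0,"fingers":1},
    {"tx":0,"ty":0,"tz":0.003,"spin":0,"fingers":1},
    {"tx":0,"ty":0,"tz":0.003,"spin":0,"fingers":1},
  ],
)

```text
clock: 10.72
eef_pos: [0.4883, 0.0916, 0.2415]
ee_rot: [0.677, 0.736, -0.0, -0.0]
contact_force: [0.0, -0.5, -0.6]
gripper_width: 0.267
grip_force: 60.1
```

Emit:
play_rows(
  increments=[
    {"tx":0,"ty":0,"tz":0.001,"spin":0,"fingers":1},
    {"tx":0,"ty":0,"tz":0.001,"spin":0,"fingers":1},
    {"tx":0,"ty":0,"tz":0.001,"spin":0,"fingers":1},
  ],
)

```text
clock: 10.97
eef_pos: [0.4884, 0.0916, 0.2406]
ee_rot: [0.677, 0.736, -0.0, -0.0]
contact_force: [-0.8, 1.0, -1.6]
gripper_width: 0.261
grip_force: 60.1
```

Emit:
play_rows(
  increments=[
    {"tx":0,"ty":0,"tz":0.001,"spin":0,"fingers":1},
    {"tx":0,"ty":0,"tz":0.001,"spin":0,"fingers":1},
    {"tx":0,"ty":0,"tz":0.002,"spin":0,"fingers":1},
    {"tx":0,"ty":0,"tz":0.002,"spin":0,"fingers":1},
  ],
)

```text
clock: 11.3
eef_pos: [0.4887, 0.0916, 0.2393]
ee_rot: [0.677, 0.736, 0.0, -0.0]
contact_force: [-2.8, 0.6, 6.2]
gripper_width: 0.261
grip_force: 61.0
```

```bash
python3 see.py; python3 -c "
from h import *
for u,v in((319.18,209.09),(327.06,220.03)): print(onz('side',u,v,.093))"
```

```text
[([319.22, 210.67], 18), ([326.5, 221.54], 28), ([466.46, 238.7], 350)] [([424.01, 345.05], 74), ([438.88, 365.0], 51), ([452.41, 386.92], 74)]
11.35 [0.48863654 0.09159228 0.23936683] [-2.61468745  0.75196954  6.4688676 ] [-0.14045767  0.51929543 -0.02102417]
top [([311.5, 225.62], 26), ([295.19, 226.9], 21)]
[0.48857895 0.05401016 0.093     ]
[0.49229315 0.01197571 0.093     ]
```

It's seated: contact at 8 N, at the expected height. Release gently.

Emit:
play_rows(
  increments=[
    {"tx":0,"ty":0,"tz":-0.001,"spin":0,"fingers":1},
    {"tx":0,"ty":0,"tz":-0.001,"spin":0,"fingers":0.45},
    {"tx":0,"ty":0,"tz":-0.001,"spin":0,"fingers":0.4},
    {"tx":0,"ty":0,"tz":-0.001,"spin":0,"fingers":0.3},
    {"tx":0,"ty":0,"tz":-0.001,"spin":0,"fingers":0.2},
    {"tx":0,"ty":0,"tz":-0.001,"spin":0,"fingers":0.2},
    {"tx":0,"ty":0,"tz":-0.001,"spin":0,"fingers":0.2},
    {"tx":0,"ty":0,"tz":-0.001,"spin":0,"fingers":0.2},
  ],
  grip_force=20,
)

```text
clock: 12.07
eef_pos: [0.4885, 0.0916, 0.2397]
ee_rot: [0.677, 0.736, 0.0, 0.0]
contact_force: [-0.9, 0.5, -0.2]
gripper_width: 0.398
grip_force: 0.0
```

```bash
python3 see.py
```

```text
[([309.78, 201.22], 9), ([318.74, 211.35], 23), ([326.31, 222.38], 29), ([466.51, 238.66], 348)] [([424.01, 345.05], 74), ([438.88, 365.0], 51), ([452.41, 386.92], 74)]
12.1167 [0.48846038 0.09154957 0.23962438] [-0.33061316  0.08327865  0.12915766] [0.00610065 0.01564556 0.01885428]
top [([311.75, 226.58], 24), ([295.27, 227.91], 22)]
```

Emit:
play_rows(
  increments=[
    {"tx":0,"ty":0,"tz":-0.01,"spin":0,"fingers":0.2},
    {"tx":0,"ty":0,"tz":-0.02,"spin":0,"fingers":0.2},
    {"tx":0,"ty":0,"tz":-0.04,"spin":0,"fingers":0.2},
    {"tx":0,"ty":0,"tz":-0.07,"spin":0,"fingers":0.2},
    {"tx":0,"ty":0,"tz":-0.1,"spin":0,"fingers":0.2},
    {"tx":0.04,"ty":0,"tz":-0.13,"spin":0,"fingers":0.2},
    {"tx":0.08,"ty":0,"tz":-0.13,"spin":0,"fingers":0.2},
    {"tx":0.11,"ty":0,"tz":-0.13,"spin":0,"fingers":0.2},
    {"tx":0.11,"ty":0,"tz":-0.13,"spin":0,"fingers":0.2},
  ],
)

```text
clock: 12.92
eef_pos: [0.478, 0.2104, 0.3723]
ee_rot: [0.672, 0.74, 0.004, -0.001]
contact_force: [-0.3, 1.4, -0.2]
gripper_width: 0.401
grip_force: 0.0
```

```bash
python3 see.py pics/c6.png 260 150 390 280; python3 - <<'E'
from h import *
t=bot.capture("top")[0]; s=bot.capture("side")[0];B=((105,140,60),(130,255,255))
T=sorted(blobs(t,*B,(270,215,330,245),5),key=lambda b:b[0][0]);S=sorted(blobs(s,*B,(300,165,345,235),5),key=lambda b:b[0][1])
print(T,S)
for a in T:print("top",onz("top",*a[0],.093).round(4))
for a in S:print("side",onz("side",*a[0],.093).round(4))
for a,b in zip(T,S) if len(T)==len(S) else []: print(two(a[0],b[0]))
E
```

```text
[([309.33, 201.67], 12), ([318.74, 211.35], 23), ([326.31, 222.38], 29), ([466.46, 238.7], 350)] [([424.01, 345.05], 74), ([438.88, 365.0], 51), ([452.41, 386.92], 74)]
12.9667 [0.47834341 0.20643806 0.37145185] [ 0.12851621 -0.33164581 -0.93213561] [-0.05901478  0.02325393 -0.01850183]
top [([311.78, 226.83], 23), ([278.92, 229.67], 24), ([295.23, 227.55], 22)]
[([278.92, 229.67], 24), ([295.29, 227.57], 21), ([311.78, 226.83], 23)] [([311.6, 200.08], 25), ([318.74, 211.35], 23), ([326.31, 222.38], 29)]
top [0.4864 0.0917 0.093 ]
top [0.4906 0.0489 0.093 ]
top [0.4912 0.0058 0.093 ]
side [0.483  0.0913 0.093 ]
side [0.485  0.0465 0.093 ]
side [0.4881 0.0049 0.093 ]
(array([0.48492501, 0.09210273, 0.09235113]), np.float64(0.003241798468661687))
(array([0.48860065, 0.049535  , 0.09045662]), np.float64(0.004853444276166567))
(array([0.49001307, 0.00614584, 0.09183318]), np.float64(0.0027493233974936974))
```

View pics/c6.png

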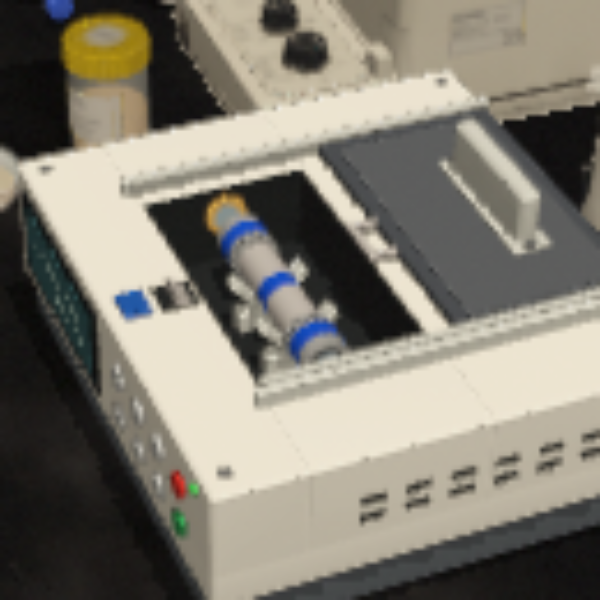

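The control lies in both notches. Two-view ring heights are 90–92 mm (expected about 93), with the centre at about (0.489–0.4906, 0.049). Now straddle the cover handle.

Emit:
play_rows(
  increments=[
    {"tx":-0.158,"ty":0.108,"tz":0,"spin":0.009,"fingers":0.2},
    {"tx":-0.158,"ty":0.108,"tz":0,"spin":0.009,"fingers":0.2},
    {"tx":-0.158,"ty":0.108,"tz":0,"spin":0.009,"fingers":0.2},
    {"tx":-0.158,"ty":0.108,"tz":0,"spin":0.009,"fingers":0.2},
    {"tx":-0.158,"ty":0.108,"tz":0,"spin":0.009,"fingers":0.2},
    {"tx":-0.158,"ty":0.108,"tz":0,"spin":0.009,"fingers":0.2},
    {"tx":-0.158,"ty":0.108,"tz":0.02,"spin":0.009,"fingers":0.2},
    {"tx":-0.158,"ty":0.108,"tz":0.03,"spin":0.009,"fingers":0.2},
    {"tx":-0.158,"ty":0.108,"tz":0.03,"spin":0.009,"fingers":0.2},
    {"tx":-0.158,"ty":0.108,"tz":0.03,"spin":0.009,"fingers":0.2},
  ],
)

```text
clock: 13.95
eef_pos: [0.5991, 0.0528, 0.3387]
ee_rot: [0.68, 0.733, -0.001, -0.001]
contact_force: [0.1, -0.3, 0.0]
gripper_width: 0.399
grip_force: 0.0
```

```bash
python3 see.py pics/c7.png 280 110 430 260
```

```text
[([309.33, 201.67], 12), ([318.74, 211.35], 23), ([326.31, 222.38], 29), ([466.47, 238.7], 350)] [([424.1, 345.01], 73), ([438.88, 365.0], 51), ([452.41, 386.92], 74)]
14.0 [0.59959492 0.05299533 0.33954964] [ 0.06490512  0.03681027 -1.03973762] [0.02244703 0.00432629 0.04135139]
top [([311.75, 226.58], 24), ([295.23, 227.55], 22)]
```

View pics/c7.png

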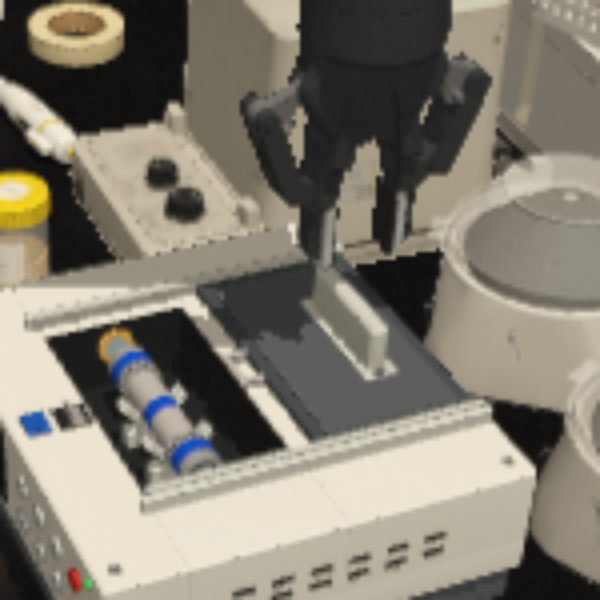

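The fingers straddle the handle when projected down: gripper mid is at crop (355,240) and the handle centre at (350,310). Descend.

Emit:
play_rows(
  increments=[
    {"tx":0,"ty":0,"tz":0.015,"spin":0,"fingers":0.2},
    {"tx":0,"ty":0,"tz":0.03,"spin":0,"fingers":0.2},
    {"tx":0,"ty":0,"tz":0.04,"spin":0,"fingers":0.2},
    {"tx":0,"ty":0,"tz":0.05,"spin":0,"fingers":0.2},
    {"tx":0,"ty":0,"tz":0.053,"spin":0,"fingers":0.2},
    {"tx":0,"ty":0,"tz":0.053,"spin":0,"fingers":0.2},
    {"tx":0,"ty":0,"tz":0.053,"spin":0,"fingers":0.2},
  ],
)

```text
clock: 14.63
eef_pos: [0.6003, 0.0528, 0.287]
ee_rot: [0.68, 0.733, 0.0, 0.0]
contact_force: [0.5, -0.2, 0.2]
gripper_width: 0.397
grip_force: 0.0
```

Emit:
play_rows(
  increments=[
    {"tx":0,"ty":0,"tz":0,"spin":0,"fingers":0.4},
    {"tx":0,"ty":0,"tz":0,"spin":0,"fingers":0.55},
    {"tx":0,"ty":0,"tz":0,"spin":0,"fingers":0.7},
    {"tx":0,"ty":0,"tz":0,"spin":0,"fingers":1},
    {"tx":0,"ty":0,"tz":0,"spin":0,"fingers":1},
    {"tx":0,"ty":0,"tz":0,"spin":0,"fingers":1},
  ],
  grip_force=30,
)

```text
clock: 15.13
eef_pos: [0.6009, 0.0528, 0.2876]
ee_rot: [0.68, 0.733, 0.001, 0.001]
contact_force: [1.3, -0.0, 2.4]
gripper_width: 0.133
grip_force: 32.4
```

The handle is gripped (11 mm). Slide shut.

Emit:
play_rows(
  increments=[
    {"tx":0,"ty":-0.005,"tz":0,"spin":0,"fingers":1},
    {"tx":0,"ty":-0.012,"tz":0,"spin":0,"fingers":1},
    {"tx":0,"ty":-0.02,"tz":0,"spin":0,"fingers":1},
    {"tx":0,"ty":-0.03,"tz":0,"spin":0,"fingers":1},
    {"tx":0,"ty":-0.04,"tz":0,"spin":0,"fingers":1},
    {"tx":0,"ty":-0.05,"tz":0,"spin":0,"fingers":1},
    {"tx":0,"ty":-0.06,"tz":0,"spin":0,"fingers":1},
    {"tx":0,"ty":-0.07,"tz":0,"spin":0,"fingers":1},
    {"tx":0,"ty":-0.08,"tz":0,"spin":0,"fingers":1},
    {"tx":0,"ty":-0.085,"tz":0,"spin":0,"fingers":1},
    {"tx":0,"ty":-0.09,"tz":0,"spin":0,"fingers":1},
    {"tx":0,"ty":-0.095,"tz":0,"spin":0,"fingers":1},
    {"tx":0,"ty":-0.098,"tz":0,"spin":0,"fingers":1},
    {"tx":0,"ty":-0.1,"tz":0,"spin":0,"fingers":1},
    {"tx":0,"ty":-0.1,"tz":0,"spin":0,"fingers":1},
  ],
  grip_force=50,
)

```text
clock: 16.38
eef_pos: [0.5003, 0.0451, 0.2876]
ee_rot: [0.68, 0.733, 0.001, 0.001]
contact_force: [2.2, 0.5, 6.7]
gripper_width: 0.124
grip_force: 53.8
```

Emit:
play_rows(
  increments=[
    {"tx":0,"ty":-0.002,"tz":0,"spin":0,"fingers":1},
    {"tx":0,"ty":-0.004,"tz":0,"spin":0,"fingers":1},
    {"tx":0,"ty":-0.004,"tz":0,"spin":0,"fingers":1},
    {"tx":0,"ty":-0.004,"tz":0,"spin":0,"fingers":1},
  ],
)

```text
clock: 16.72
eef_pos: [0.4987, 0.0453, 0.2877]
ee_rot: [0.68, 0.733, 0.004, 0.004]
contact_force: [12.7, -0.4, -4.5]
gripper_width: 0.127
grip_force: 52.4
```

Emit:
play_rows(
  increments=[
    {"tx":0,"ty":-0.002,"tz":0,"spin":0,"fingers":1},
    {"tx":0,"ty":-0.004,"tz":0,"spin":0,"fingers":1},
    {"tx":0,"ty":-0.004,"tz":0,"spin":0,"fingers":1},
    {"tx":0,"ty":-0.004,"tz":0,"spin":0,"fingers":1},
  ],
)

```text
clock: 17.05
eef_pos: [0.497, 0.0454, 0.2877]
ee_rot: [0.68, 0.733, 0.007, 0.008]
contact_force: [23.3, 0.7, -16.8]
gripper_width: 0.132
grip_force: 51.6
```

```bash
python3 see.py pics/c8.png 260 150 390 280
```

```text
[([466.51, 238.66], 348), ([454.25, 271.0], 4)] [([424.01, 345.05], 74), ([438.88, 365.0], 51), ([452.41, 386.92], 74)]
17.1 [0.49704519 0.04537022 0.28772812] [ 22.12961154   0.8193375  -15.44012661] [ 0.12302937 -3.87798189 -0.01976503]
top []
```

View pics/c8.png

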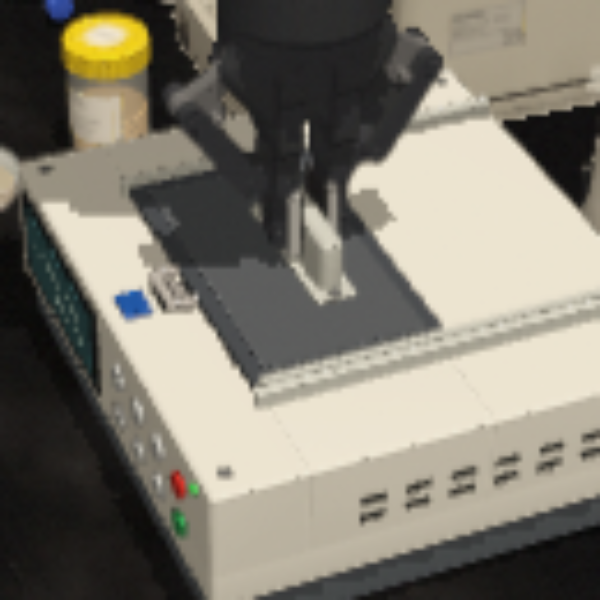

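The cover front is against the catch and hard at its stop: 23 N with no further travel. Relax, release and withdraw.

Emit:
play_rows(
  increments=[
    {"tx":0,"ty":0.004,"tz":0,"spin":0,"fingers":1},
    {"tx":0,"ty":0.006,"tz":0,"spin":0,"fingers":0.6},
    {"tx":0,"ty":0.006,"tz":0,"spin":0,"fingers":0.3},
    {"tx":0,"ty":0.006,"tz":0,"spin":0,"fingers":0.2},
    {"tx":0,"ty":0.006,"tz":0,"spin":0,"fingers":0.2},
    {"tx":0,"ty":0.006,"tz":0,"spin":0,"fingers":0.2},
    {"tx":0,"ty":0.006,"tz":-0.02,"spin":0,"fingers":0.2},
    {"tx":0,"ty":0.006,"tz":-0.05,"spin":0,"fingers":0.2},
    {"tx":0,"ty":0.006,"tz":-0.09,"spin":0,"fingers":0.2},
    {"tx":0.04,"ty":0.006,"tz":-0.1,"spin":0,"fingers":0.2},
    {"tx":0.08,"ty":0.006,"tz":-0.1,"spin":0,"fingers":0.2},
    {"tx":0.12,"ty":0.006,"tz":-0.1,"spin":0,"fingers":0.2},
    {"tx":0.16,"ty":0.006,"tz":-0.1,"spin":0,"fingers":0.2},
    {"tx":0.2,"ty":0.006,"tz":-0.1,"spin":0,"fingers":0.2},
    {"tx":0.2,"ty":0.006,"tz":-0.1,"spin":0,"fingers":0.2},
    {"tx":0.2,"ty":0.006,"tz":-0.1,"spin":0,"fingers":0.2},
  ],
)

```text
clock: 18.48
eef_pos: [0.4816, 0.2482, 0.3859]
ee_rot: [0.677, 0.736, -0.001, -0.0]
contact_force: [0.3, -1.0, -0.2]
gripper_width: 0.397
grip_force: 0.0
```

```bash
python3 see.py pics/c9.png 265 165 385 285; python3 -c "
import cv2
from bench import bot
import numpy as np
b=bot.capture('top')[0][160:280,230:350]
cv2.imwrite('pics/c9m.png',np.hstack([cv2.resize(cv2.imread('pics/c9.png'),(400,400)),cv2.resize(b,(400,400))]))"
```

```text
[([466.49, 238.68], 349)] [([424.01, 345.05], 74), ([438.88, 365.0], 51), ([452.41, 386.92], 74)]
18.5333 [0.48244816 0.24544822 0.38596883] [ 1.16534548  0.11623396 -0.23353876] [-0.08250205  0.06376427  0.00870251]
top [([299.0, 254.0], 3)]
```

View pics/c9m.png

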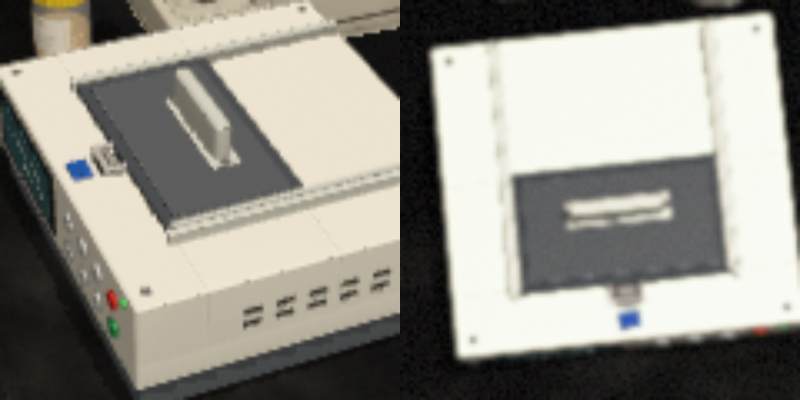

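The cover looks shut, with the catch wedge visible in front of its bar. One numeric check of the handle travel and catch before handing in.

```bash
python3 - <<'E'
from h import *
t0=cv2.imread("pics/top0.png");t=bot.capture("top")[0];s=bot.capture("side")[0];s0=cv2.imread("pics/side0.png")
B=((105,140,60),(130,255,255))
print("tab",blobs(t0,*B,(285,245,312,265)),blobs(t,*B,(285,245,312,265)),blobs(s0,*B,(270,200,300,230)),blobs(s,*B,(270,200,300,230)))
def h(im,y0,y1):
    g=cv2.cvtColor(im,cv2.COLOR_BGR2GRAY);k=np.zeros_like(g);k[y0:y1,272:440]=g[y0:y1,272:440]>130
    k[:, :393-120]=0;k[:,318:]=0
    n,l,st,ce=cv2.connectedComponentsWithStats(k);i=1+np.argmax(st[1:,4]);return st[i],onz("top",*ce[i],.13)
a,b=h(t0,174,188),h(t,212,234);print(a,b,np.linalg.norm((a[1]-b[1])[:2]))
# wedge appearance difference in side view
print(cv2.absdiff(s0,s)[205:222,296:303].max(2))
E
```

```text
tab [([298.55, 255.36], 11)] [([298.5, 255.5], 12)] [([288.3, 215.15], 27)] [([288.3, 215.15], 27)]
(array([275, 179,  33,   9, 209], dtype=int32), array([0.60074521, 0.05091847, 0.13      ])) (array([279, 217,  33,  12, 254], dtype=int32), array([0.49815213, 0.04598657, 0.13      ])) 0.10271155809771314
[[153 151  27  54  52  43  68]
 [ 80 194  80  42  53  41  70]
 [  7 121 104  28  50  49  43]
 [ 50  40  45 120  23  44  42]
 [ 88  89  69 181  68  44  42]
 [ 29  72   2 134 123  28  43]
 [  1   1   1  28   8  63  23]
 [ 34   1   1   2   7 105  52]
 [127   8   1   4   6  15  25]
 [152  50  14  21  22  60  97]
 [152 123  55  21  31  71  67]
 [ 96  97  23   4  12  38  11]
 [  2  13  10  67  75  59   2]
 [  1   0   0   1   0   1   0]
 [  1   0   0   1   0   1   0]
 [  1   1   1   1   1   1   1]
 [  1   1   1   0   0   1   0]]
```

The tab is back exactly where it was, and the handle travelled about 0.103 m to the hard stop, so I'm handing in.

```bash
python3 -c "
from bench import bot
print(bot.close_job())"
```

```text
the job is handed in; nothing more can be done
None
```

The blue-ringed control lies in both V notches of the cradle, the cover is slid to its hard stop with the catch back up, the orange control is still in its cutout, and the job is handed in (no verdict returned).

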